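Rock the angle gauge on the manifold stud to its fork mark and hold it

ROBOT

A 6-joint arm with a two-finger parallel gripper is mounted at the origin on the work surface. World frame = base frame: x ahead of the robot, y to its left, z up, the work surface at z = 0. Lengths are in m, angles in rad, forces in N, time in s.
With the tool pointing down it reaches from about 0.35 to 0.775 m from the base axis. Payload 5.5 kg.
Tool frame: the origin (TCP) lies at the very end of the fingers, on their centre line; the grasp point (between the pads) lies env.hold_point_z behind it (env.hold_point_z is the distance from the TCP to the grasp point, in m); z points along the fingers, y is the line along which they close (so a half turn about z gives the same grasp; the last joint's range is limited). The gripper opens to 85 mm and grips with 20 to 120 N. Pads are 22 mm wide; open, the fingers measure 114 mm over their backs; the gripper's body (76 mm by 85 mm) begins 54 mm behind the grasp point. The pads swing forward as they close: fully open they stand 13 mm farther back than shut.
Start: joints at [-1.376, 0.313, 0.046, 1.304, 0, 1.431], TCP at [0.189, -0.543, 0.231] pointing down, gripper open.
Joint ranges: [-2.76, 2.76], [-0.86, 1.69], [-1.03, 1.26], [-2.2, 2.34], [-1.47, 1.5], [-3.14, 3.14]. Speed limits (rad/s): [2.57, 2.57, 3.14, 3.14, 3.14, 3.14].

INTERFACE

Orientations are given as a unit quaternion [w, x, y, z].
In Python, from workcell import env gives the robot as it stands.
- The arm moves only by the tool carry_out, never from a script. Its argument "steps" is a list of rows, each a list of 3 entries, a list of its own where there are three numbers: the turn, a rotation vector about the tool's x, y, z in degrees, then the shift along the tool's x, y, z in cm, then the closure in counts, from 0 (fully open) to 255 (shut). A call has exactly 8 rows; each row is the pose to reach, as a shift and turn from the pose commanded when the call began, along the tool's axes at that moment; what a row does not reach only later rows make up. A row lasts 1/8 s, in which the tool goes at most 62.5 mm and 10.7 degrees, less where a joint would pass 70% of its speed; a pose out of reach is approached as far as the arm can. A call with a gripper value outside its range is refused whole. The fingers move at their own pace and stop on an object; "force" is the grip in N (left out, the last holds). Time passes only in rows, so rows that repeat a pose let the fingers close, or fill a call up. It gives the time, the measured TCP pose, the force, the opening and the grip force at its end, in the units of the state.
- env.get_state(): the state, without advancing time (a new reading comes with each control period).
- env.read_camera(name): name is "side" or "top"; returns (picture, depth): 400x640x3 uint8, red, green, blue; 400x640 float32, m along the optical axis (not along the pixel's ray), 0 where there is no reading.
- env.get_calibration(name): a dict with "fx", "fy", "cx", "cy" (pixels), "origin" and "orientation" of the camera in the world. Camera axes: x right, y up, looking along -z (the intrinsics and any distortion apply to the point x, -y, -z); pixel columns grow to the right and rows downward; lengths in m; the calibration is good to about 2 mm. A picture is of the moment at which its call begins. get_calibration takes no time and is no camera call.
- env.hand_in(): hands the job in; it is judged then, once.
The state is a dict: "clock": time; "joint_pos": joint angles; "qvel": joint speeds; "tau": joint torques, N m; "tcp_pos": TCP position; "orientation": TCP orientation; "wrist_force": force on the tool from outside, world axes, zero at the start; "ft_torque": the same for the moment, N m; "finger_gap": finger opening in m; "grip_force": force on a finger pad.
Only numpy, scipy, OpenCV 4.12 (cv2) and the standard library are available. Lean on these libraries where they do the work, as an engineer would, in place of code of your own. Each camera call takes 0.05 s, during which the arm holds its last target. There are 200 camera calls.

TASK

Lift the pendulum angle gauge out of its moulded nest and, keeping hold of it, stand its foot upright on the uneven sprung stud on top of the intake manifold, pressing just enough that the stud carries some load. Then, with the foot still on the stud, rock the gauge in the plane of its dial until the swinging pointer settles between the two prongs of the fork mark, and finish while holding it there, still gripped and clear of the manifold below, so that the carburetor's lean can be taken off it. Leave everything else on the shelf where it is.

Things in the scene. Friction and masses are not known exactly. Their poses are not given: they have to be found in the camera images.
- gauge: Cast aluminium angle gauge, 147 mm tall, 0.3 to 0.5 kg, upright in the nest. Origin: centre of the underside of its flat foot (80 x, 30 y, 12 high). z up, x along the foot, y through the dial (both white faces alike). Round housing: 90 diameter, 24 thick (y), centre at z 55. Above it a plain grip tab, 34 wide (x), 24 thick (y), z 95 to 147: grip it across the 24 mm.
- gauge_tab (a point): Centre of the grip tab, 122 mm above the foot's underside; axes as the gauge's.
- gauge_foot (a point): Centre of the underside of the foot, the face that goes on the stud; axes as the gauge's.
- pointer (a joint): Angle (rad) of the swinging pointer in the gauge: 0 = straight towards the foot, positive = tip towards the gauge's +x, stops at +-0.7. It hangs plumb by gravity, so it grows by the lean as the foot's +x end goes down; swings about twice a second, settles in about 1 s. Pivot on the gauge's z axis, 88 mm above the foot's underside.
- fork (a joint): Angle (rad) of the fork mark about the pointer's pivot, same zero and sign: 0.27 to 0.42, different each time, always on the +x side; stiff, stays put. The pointer is on the mark when both angles are equal.
- pointer_tip (a point): Point on the pointer, 60 mm from its pivot, in the middle of the dial's thickness (a thin dark pointer with a 6 mm disc at its end is seen on each face).
- fork_mark (a point): Middle of the gap between the two prongs of the U-shaped dark fork mark seen on both faces, 60 mm from the pivot, in the middle of the dial's thickness. The gap is 14.5 mm wide.
- nest: Fixed black moulded nest block, 130 (x) by 78 (y) by 34 mm high, with an open pocket 86 by 36 mm, 22 mm deep, in which the gauge's foot stands (about 3 mm play all round; pocket floor 12 mm above the shelf). Origin: centre of its underside. Lift the gauge straight up by over 50 mm before moving away.
- manifold: Fixed cast aluminium intake manifold: base flange 105 (x) by 85 (y) mm, round neck, top flange 75 by 56 mm with its top 48 mm above the shelf, and a round runner along +x that ends 73 mm from the origin. Origin: centre of its underside; the stud stands on the same vertical line.
- stud: Steel stud rising from the middle of the manifold, head 28 mm wide, its top uneven: high lump (9 mm radius) in the middle, another about 3 mm lower 12 mm towards the manifold's +x. Sprung: begins to sink at about 1.3 N, sinks straight down up to 14 mm (0.45 N per mm), solid at about 8 N. Origin: on its axis, at shelf level while unpressed.
- stud_top (a point): Top of the stud's high lump, 95 mm above the shelf while not pressed; it sinks with the stud.
- float_bowl: Bystander: open blue anodized float bowl, 62 by 56 by 40 mm, between nest and manifold and farther out. Origin: underside. Not to be moved.
- funnel: Bystander: yellow plastic funnel standing mouth down, 124 mm wide, 120 mm tall, at the far right. Origin: underside. Not to be moved.
- density_gauge: Bystander: dented round steel air density gauge lying on its back, 110 mm across, 36 mm high, at the far edge. Origin: underside. Not to be moved.
- jet_block: Bystander: small aluminium block of brass jets, 50 by 35 by 22 mm, between nest and manifold, nearer the robot. Origin: underside. Not to be moved.
- screwdriver: Bystander: screwdriver lying on the near left. Origin: underside. Not to be moved.
- wrench: Bystander: wrench lying at the far left. Origin: underside. Not to be moved.
- cleaner_can: Bystander: upright can, 62 mm wide, 150 mm tall, at the left. Origin: underside. Not to be moved.
Mind the look-alikes: they are no part of the job. What is shaped like the nest but orange or red is not meant. Leave any blue or red look-alike of the gauge alone.

How it is judged:
On the way, in this order (a step that is already met when the one before it is completed fails the run):
1. the gauge is lifted clear of the nest, held by the fingers (contact force between the fingers and gauge above 2 N and z of gauge in the frame of nest above 0.05 m and contact force between gauge and nest below 0.2 N), for 0.2 s.
2. the held gauge stands on the stud, upright within 8 degrees (contact force between the fingers and gauge above 2 N and contact force between gauge and stud above 0.5 N and z of stud_top in the frame of gauge between -0.009 and 0.009 m and x of stud_top in the frame of gauge between -0.04 and 0.04 m and angle between gauge's own z axis and vertical below 0.14 rad), for 0.2 s.
At the end, for the whole second after the job is handed in: Fingers grip the gauge (over 2 N); the underside of its foot rests on the stud (over 0.5 N, stud top within 9 mm of its plane, 40 mm of its centre); it touches neither nest nor manifold; the pointer hangs within 6 mm of the middle of the fork, slower than 0.6 rad/s (contact force between the fingers and gauge above 2 N and contact force between gauge and stud above 0.5 N and z of stud_top in the frame of gauge between -0.009 and 0.009 m and x of stud_top in the frame of gauge between -0.04 and 0.04 m and contact force between gauge and nest below 0.2 N and contact force between gauge and manifold below 0.2 N and distance between pointer_tip and fork_mark below 0.006 m and velocity of joint pointer between -0.6 and 0.6 rad/s); the arm keeps its last pose, push and grip.
It fails at once if something else on the shelf is shifted by more than 40 mm (distance of any of float_bowl, funnel, density_gauge, jet_block, screwdriver, wrench, cleaner_can from where it was at the start of the episode above 0.04 m).
It also fails if it takes over 48 s, if anything falls off the work surface, if the arm or the gripper's body presses on something with over 40 N, if the wrist force passes 120 N, or if a joint passes its speed limit or range.

## Working session

There is one attempt and no reset: what is moved stays moved. The work goes in short steps, Python scripts to look and compute and a tool call to move; the robot and the scene stay as the last step left them, time stands still between calls to the robot, and variables do not carry over. Pictures are saved under pics/ and viewed, at most 10 in all, crops included, and the job is handed in when it is done.

Besides the shell and the picture viewer there is one more tool, called as name(argument=value, ...), one argument or row to a line, values as JSON. carry_out: Moves the arm, as the interface text tells. Its arguments: {"type":"object","properties":{"steps":{"type":"array","items":{"type":"array"}},"force":{"type":"number"}},"required":["steps"]}

```bash
mkdir -p pics; cat > h.py <<'E'
import numpy as np, cv2
from scipy.spatial.transform import Rotation as R
from workcell import env
def cam(n):
    rgb,d=env.read_camera(n); return rgb,d,env.get_calibration(n)
def rot(q): return R.from_quat([q[1],q[2],q[3],q[0]]).as_matrix()
def pts(d,c):
    v,u=np.mgrid[0:400,0:640]
    p=np.stack([(u-c['cx'])/c['fx']*d,-(v-c['cy'])/c['fy']*d,-d],-1)
    return p@rot(c['orientation']).T+np.array(c['origin'])
def proj(P,c):
    q=(np.asarray(P)-c['origin'])@rot(c['orientation'])
    return np.stack([c['cx']+c['fx']*q[...,0]/-q[...,2],c['cy']+c['fy']*q[...,1]/q[...,2]],-1)
def save(n,rgb): cv2.imwrite(n,cv2.cvtColor(rgb,cv2.COLOR_RGB2BGR))
E
python3 - <<'E'
from h import *
print(env.get_state(),env.hold_point_z)
for n in('side','top'):
    r,d,c=cam(n); print(c); save(f'pics/{n}0.png',r); np.savez(f'{n}0.npz',r=r,d=d)
E
```

```text
{'clock': 0.0, 'joint_pos': array([-1.37559091e+00,  3.14007843e-01,  4.49930489e-02,  1.30360586e+00,
        1.34460655e-05,  1.43119894e+00]), 'qvel': array([ 0.00025063, -0.0007143 ,  0.00042559,  0.00031196,  0.00017345,
       -0.00084789]), 'tau': array([-2.46530954e-04, -4.80621386e+01,  2.98537910e+01,  1.92185445e-02,
       -7.34088894e-05,  1.48130734e-06]), 'tcp_pos': array([ 0.18883222, -0.54257312,  0.23041039]), 'orientation': array([-9.12000243e-04,  9.86020666e-01,  1.66620568e-01, -1.86381765e-05]), 'wrist_force': array([ 1.35653762,  0.13515651, -0.49499008]), 'ft_torque': array([ 0.02370421, -0.01710285, -0.00266811]), 'grip_force': 0.0, 'finger_gap': 0.08508983617888309} 0.0187
{'fx': 511.62809637978546, 'fy': 511.62809637978546, 'cx': 316.67144984602214, 'cy': 189.08144253950783, 'origin': array([0.23233   , 0.94947332, 0.9692923 ]), 'orientation': array([-0.15501687, -0.06803678,  0.40832449,  0.8970016 ])}
{'fx': 488.0335093061433, 'fy': 488.0335093061433, 'cx': 330.33585836165867, 'cy': 192.5362691504058, 'origin': array([0.32441147, 0.00326915, 1.58744402]), 'orientation': array([-0.69628751, -0.06289521,  0.05690764,  0.71273376])}
```

View pics/side0.png

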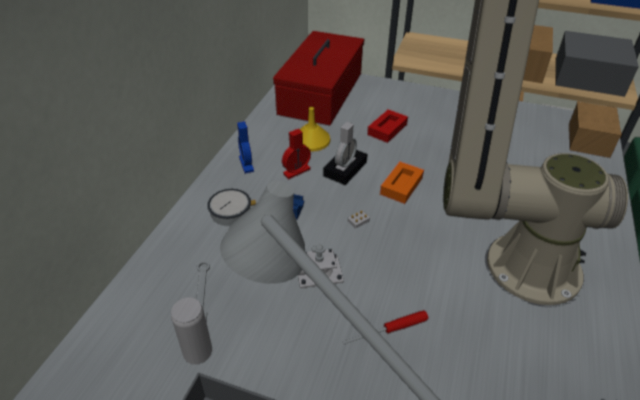

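View pics/top0.png

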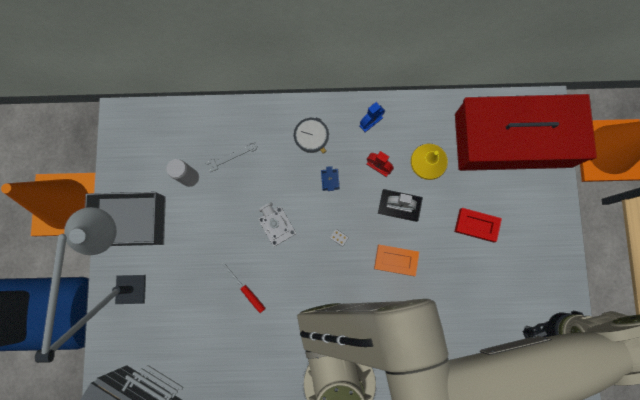

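The gauge meant is the silver one standing in the black nest: side (345,150), top (401,202). The look-alikes are the red gauge at top (380,162), the blue gauge at (372,117), the red nest at (478,225) and the orange nest at (397,260). The manifold is at top (276,223). Next I'll measure these and confirm the choice in one enlarged crop.

```bash
cat > m.py <<'E'
from h import *
T=np.load('top0.npz');S=np.load('side0.npz');ct=env.get_calibration('top');cs=env.get_calibration('side')
PT=pts(T['d'],ct);PS=pts(S['d'],cs)
def rect(m,P,name):
    q=P[m][:,:2].astype(np.float32); (c,s,a)=cv2.minAreaRect(q); print(name,m.sum(),'c',np.round(c,4),'size',np.round(s,4),'ang',round(a,1),'z med',np.round(np.median(P[m][:,2]),4))
v,u=np.mgrid[0:400,0:640]
def box(u0,u1,v0,v1): return (u>u0)&(u<u1)&(v>v0)&(v<v1)
b=box(370,430,180,228);z=PT[...,2];ok=T['d']>0
rect(b&ok&(z>.02)&(z<.045),PT,'nest top')
rect(b&ok&(z>.135),PT,'tab top'); rect(b&ok&(z>.06),PT,'gauge top')
b=box(250,305,195,250)
for lo,hi in((.04,.056),(.075,.12),(.008,.2)): rect(b&ok&(z>lo)&(z<hi),PT,f'manif{lo}')
zs=PS[...,2];sok=S['d']>0
bs=box(320,372,118,185)
rect(bs&sok&(zs>.125)&(zs<.175),PS,'side tab'); rect(bs&sok&(zs>.02)&(zs<.045),PS,'side nest')
print('tab side zmax',zs[bs&sok].max(),'table z',np.median(z[box(300,360,270,290)]),np.median(zs[box(350,400,240,290)]))
a=cv2.resize(S['r'][115:190,310:380],None,fx=7,fy=7,interpolation=cv2.INTER_CUBIC)[:, :490]
t=cv2.resize(T['r'][195:250,250:305],None,fx=5,fy=5,interpolation=cv2.INTER_CUBIC)
t2=cv2.resize(T['r'][180:230,370:425],None,fx=5,fy=5,interpolation=cv2.INTER_CUBIC)
o=np.zeros((525,770,3),np.uint8);o[:525,:490]=a;o[:275,490:765]=t;o[275:525,490:765]=t2;save('pics/crop0.png',o)
E
python3 m.py
```

```text
nest top 678 c [ 0.5467 -0.2104] size [0.1306 0.0799] ang 76.1 z med 0.0337
tab top 110 c [ 0.5479 -0.2096] size [0.0341 0.0259] ang 77.4 z med 0.1575
gauge top 276 c [ 0.5481 -0.2088] size [0.0889 0.0259] ang 75.9 z med 0.1096
manif0.04 415 c [0.5051 0.1987] size [0.1104 0.0561] ang 29.0 z med 0.0478
manif0.075 71 c [0.492  0.1891] size [0.0259 0.028 ] ang 89.3 z med 0.0896
manif0.008 897 c [0.5037 0.1771] size [0.1494 0.1663] ang 82.0 z med 0.0429
side tab 187 c [ 0.549  -0.2072] size [0.0399 0.0273] ang 78.3 z med 0.1506
side nest 803 c [ 0.5669 -0.2922] size [0.1631 0.3209] ang 19.0 z med 0.0338
tab side zmax 0.16595677953522203 table z 0.0002599606309761082 0.0015809148068862688
```

View pics/crop0.png

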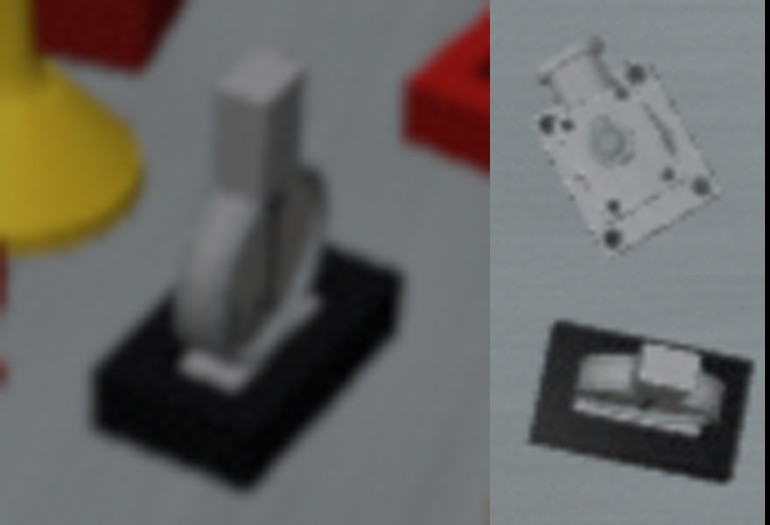

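The crop confirms it: a silver gauge in the black nest, its tab top at about crop (262,85). The manifold runner points up-left in the top view, and the stud is at crop (612,140). The measured sizes fit: nest 131x80, tab 34x26, tab top z 0.158, stud about 27 mm across.

Gauge position is (0.548,-0.209), with the foot axis at 76°. The stud is at about (0.492,0.189). I'll approach with a +123° tool turn.

carry_out(
  steps=[
    [[0,0,15],[5.6,-2.5,0],0],
    [[0,0,31],[11.2,-4.9,0],0],
    [[0,0,46],[16.8,-7.4,0],0],
    [[0,0,62],[22.4,-9.8,0],0],
    [[0,0,77],[28,-12.3,0],0],
    [[0,0,92],[33.6,-14.8,0],0],
    [[0,0,108],[39.2,-17.2,0],0],
    [[0,0,123],[44.9,-19.7,0],0],
  ],
  force=60,
)

```text
clock: 1.1
tcp_pos: [0.4263, -0.3196, 0.2309]
orientation: [-0.052, 0.909, -0.414, 0.018]
wrist_force: [-0.7, -0.2, -0.4]
finger_gap: 0.0856
grip_force: 0.0
```

carry_out(
  steps=[
    [[0,0,0],[0,0,0],0],
    [[0,0,0],[0,0,0],0],
    [[0,0,0],[0,0,0],0],
    [[0,0,0],[0,0,0],0],
    [[0,0,0],[0,0,0],0],
    [[0,0,0],[0,0,0],0],
    [[0,0,0],[0,0,0],0],
    [[0,0,0],[0,0,0],0],
  ],
)

```text
clock: 2.1
tcp_pos: [0.4247, -0.3214, 0.2314]
orientation: [-0.051, 0.908, -0.416, 0.018]
wrist_force: [-0.7, 0.3, -0.2]
finger_gap: 0.0855
grip_force: 0.0
```

```bash
cat > t.py <<'E'
from h import *
import sys
s=env.get_state();M=rot(s['orientation'])
print('clock',s['clock'],'tcp',np.round(s['tcp_pos'],4),'yaw',np.degrees(np.arctan2(M[1,0],M[0,0])).round(2),'tool z',M[:,2].round(3),'q',s['joint_pos'].round(3),'F',s['wrist_force'].round(2),'T',s['ft_torque'].round(3),'gap',s['finger_gap'],'grip',s['grip_force'])
if len(sys.argv)>3: print('shift cm in tool axes',((np.array(sys.argv[1:4],float)-s['tcp_pos'])@M*100).round(2))
E
python3 t.py .548 -.209 .231
```

```text
clock 2.1 tcp [ 0.4247 -0.3214  0.2314] yaw -49.2 tool z [ 0.074  0.077 -0.994] q [-0.86   0.228 -0.072  1.281  0.107  3.141] F [-0.65  0.27 -0.15] T [-0.058  0.043 -0.001] gap 0.08548629815051621 grip 0.0
shift cm in tool axes [ -0.45 -16.58   1.82]
```

The wrist joint reached its range limit, so I'll use the other half-turn, yaw +76°.

```bash
cat > g.py <<'E'
from h import *
import sys
# target: x y z yaw(deg)  [lean deg about tool y]
a=list(map(float,sys.argv[1:]))
s=env.get_state();M=rot(s['orientation'])
T=R.from_euler('z',a[3],degrees=True)*R.from_euler('x',180,degrees=True)*R.from_euler('y',a[4] if len(a)>4 else 0,degrees=True)
print('turn',np.degrees((R.from_matrix(M).inv()*T).as_rotvec()).round(2),'shift',((np.array(a[:3])-s['tcp_pos'])@M*100).round(2))
E
python3 g.py .548 -.209 .231 76.2
```

```text
turn [  -4.06   -6.39 -125.29] shift [ -0.45 -16.58   1.82]
```

carry_out(
  steps=[
    [[-0.3,-0.5,-10],[0,-1.3,0.2],0],
    [[-0.6,-1,-20],[-0.1,-2.6,0.3],0],
    [[-1,-1.5,-30],[-0.1,-4,0.5],0],
    [[-1.3,-2,-40],[-0.1,-5.3,0.6],0],
    [[-1.6,-2.6,-50],[-0.2,-6.6,0.8],0],
    [[-1.9,-3.1,-60],[-0.2,-8,0.9],0],
    [[-2.3,-3.6,-70],[-0.2,-9.3,1],0],
    [[-2.6,-4.1,-80],[-0.3,-10.6,1.2],0],
  ],
)

```text
clock: 3.1
tcp_pos: [0.5039, -0.2492, 0.2308]
orientation: [-0.022, 0.963, 0.269, 0.008]
wrist_force: [-0.6, 0.1, -0.4]
finger_gap: 0.0856
grip_force: 0.0
```

```bash
python3 t.py; python3 g.py .548 -.209 .231 76.2
```

```text
clock 3.1 tcp [ 0.5039 -0.2492  0.2308] yaw 31.21 tool z [ 0.003  0.046 -0.999] q [-0.623  0.306  0.034  1.323  0.039  1.973] F [-0.57  0.07 -0.39] T [-0.072 -0.033 -0.058] gap 0.08556628365139086 grip 0.0
turn [ -1.47  -2.28 -44.96] shift [ 5.85 -1.15  0.18]
```

carry_out(
  steps=[
    [[-0.3,-0.5,-10],[1.3,-0.3,0],0],
    [[-0.7,-1,-20],[2.6,-0.5,0.1],0],
    [[-1,-1.5,-30],[3.9,-0.8,0.1],0],
    [[-1.3,-2,-40],[5.2,-1,0.2],0],
    [[-1.5,-2.3,-45],[5.9,-1.2,0.2],0],
    [[-1.5,-2.3,-45],[5.9,-1.2,0.2],0],
    [[-1.5,-2.3,-45],[5.9,-1.2,0.2],0],
    [[-1.5,-2.3,-45],[5.9,-1.2,0.2],0],
  ],
)

```text
clock: 4.1
tcp_pos: [0.5477, -0.2091, 0.2308]
orientation: [0.0, 0.789, 0.615, -0.0]
wrist_force: [0.7, -0.4, -0.5]
finger_gap: 0.0853
grip_force: 0.0
```

```bash
python3 t.py; python3 g.py .548 -.209 .115 76.2
```

```text
clock 4.1 tcp [ 0.5477 -0.2091  0.2308] yaw 75.84 tool z [-0. -0. -1.] q [-0.501  0.336  0.076  1.311 -0.     1.317] F [ 0.73 -0.36 -0.52] T [-0.007 -0.026  0.002] gap 0.08532300680206736 grip 0.0
turn [-0.    0.01 -0.36] shift [ 0.02  0.02 11.58]
```

carry_out(
  steps=[
    [[0,0,0],[0,0,3],0],
    [[0,0,0],[0,0,6],0],
    [[0,0,0],[0,0,9],0],
    [[0,0,0],[0,0,10.6],0],
    [[0,0,0],[0,0,11.5],0],
    [[0,0,0],[0,0,11.6],60],
    [[0,0,0],[0,0,11.6],120],
    [[0,0,0],[0,0,11.6],150],
  ],
)

```text
clock: 5.1
tcp_pos: [0.5486, -0.2091, 0.1158]
orientation: [0.001, 0.788, 0.615, 0.0]
wrist_force: [-0.3, -0.0, -0.2]
finger_gap: 0.0358
grip_force: 0.0
```

carry_out(
  steps=[
    [[0,0,0],[0,0,0],170],
    [[0,0,0],[0,0,0],190],
    [[0,0,0],[0,0,0],210],
    [[0,0,0],[0,0,0],230],
    [[0,0,0],[0,0,0],255],
    [[0,0,0],[0,0,0],255],
    [[0,0,0],[0,0,0],255],
    [[0,0,0],[0,0,0],255],
  ],
)

```text
clock: 6.1
tcp_pos: [0.5485, -0.209, 0.1155]
orientation: [0.001, 0.788, 0.615, 0.0]
wrist_force: [0.2, 0.1, 5.9]
finger_gap: 0.0236
grip_force: 60.1
```

```bash
python3 t.py
```

```text
clock 6.1 tcp [ 0.5485 -0.209   0.1155] yaw 75.92 tool z [ 0.001 -0.001 -1.   ] q [-0.501  0.392 -0.13   1.047 -0.     1.316] F [0.23 0.15 5.87] T [ 0.033 -0.078  0.003] gap 0.023638927005897713 grip 60.075345039367676
```

carry_out(
  steps=[
    [[0,0,0],[0,0,-1],255],
    [[0,0,0],[0,0,-3],255],
    [[0,0,0],[0,0,-6],255],
    [[0,0,0],[0,0,-9],255],
    [[0,0,0],[0,0,-12],255],
    [[0,0,0],[0,0,-15],255],
    [[0,0,0],[0,0,-16],255],
    [[0,0,0],[0,0,-16],255],
  ],
)

```text
clock: 7.1
tcp_pos: [0.5479, -0.2087, 0.2744]
orientation: [-0.0, 0.788, 0.615, -0.0]
wrist_force: [0.8, -0.0, -5.5]
finger_gap: 0.0235
grip_force: 59.4
```

```bash
python3 t.py; python3 g.py .48 .02 .275 198.6; python3 - <<'E'
from h import *
c=env.get_calibration('side')
for P in ((.48,.02,.26),(.48,.02,.18),(.492,.189,.24),(.492,.189,.15),(.492,.189,.095)): print(P,proj(P,c))
E
```

```text
clock 7.1 tcp [ 0.5479 -0.2087  0.2744] yaw 75.91 tool z [-0.  0. -1.] q [-0.501  0.33   0.174  1.415 -0.     1.316] F [ 0.81 -0.02 -5.53] T [ 0.001  0.017 -0.027] gap 0.02354684206179321 grip 59.41360294818878
turn [-2.0000e-02 -3.0000e-02 -1.2269e+02] shift [ 20.53 -12.15  -0.06]
(0.48, 0.02, 0.26) [348.27099686 148.01756401]
(0.48, 0.02, 0.18) [346.78324015 174.59974393]
(0.492, 0.189, 0.24) [319.33459803 199.21563578]
(0.492, 0.189, 0.15) [319.01433554 229.02271039]
(0.492, 0.189, 0.095) [318.83442369 245.76724346]
```

carry_out(
  steps=[
    [[0,0,-10],[1.7,-1,0],255],
    [[0,0,-20],[3.4,-2,0],255],
    [[0,0,-30],[5.1,-3,0],255],
    [[0,0,-40],[6.8,-4,0],255],
    [[0,0,-50],[8.5,-5,0],255],
    [[0,0,-60],[10.2,-6,0],255],
    [[0,0,-70],[11.9,-7,0],255],
    [[0,0,-80],[13.6,-8,0],255],
  ],
)

```text
clock: 8.1
tcp_pos: [0.5022, -0.0565, 0.2727]
orientation: [-0.002, 0.206, 0.979, 0.0]
wrist_force: [-0.2, 0.4, -4.7]
finger_gap: 0.0233
grip_force: 59.5
```

```bash
python3 g.py .48 .02 .275 198.6
```

```text
turn [ 4.000e-02 -2.100e-01 -4.236e+01] shift [ 5.11  6.11 -0.22]
```

carry_out(
  steps=[
    [[0,0,-10],[1.3,1.5,0],255],
    [[0,0,-20],[2.6,3,0],255],
    [[0,0,-30],[3.9,4.6,0],255],
    [[0,0,-40],[5.1,6.1,0],255],
    [[0,0,-42.4],[5.1,6.1,0],255],
    [[0,0,-42.4],[5.1,6.1,0],255],
    [[0,0,-42.4],[5.1,6.1,0],255],
    [[0,0,-42.4],[5.1,6.1,0],255],
  ],
)

```text
clock: 9.1
tcp_pos: [0.4817, 0.0189, 0.2743]
orientation: [-0.0, -0.159, 0.987, -0.0]
wrist_force: [-0.8, -0.6, -5.0]
finger_gap: 0.0235
grip_force: 59.8
```

```bash
python3 t.py; python3 - <<'E'
from h import *
r,d,c=cam('side'); np.savez('s1.npz',r=r,d=d)
save('pics/s1.png',cv2.resize(r[125:215,305:395],(594,594),interpolation=cv2.INTER_CUBIC))
E
```

```text
clock 9.1 tcp [0.4817 0.0189 0.2743] yaw -161.74 tool z [-0.001 -0.    -1.   ] q [-0.127  0.123 -0.091  1.357 -0.    -0.446] F [-0.8  -0.6  -4.96] T [-0.067 -0.003  0.022] gap 0.023456759540648093 grip 59.75537180900574
```

View pics/s1.png

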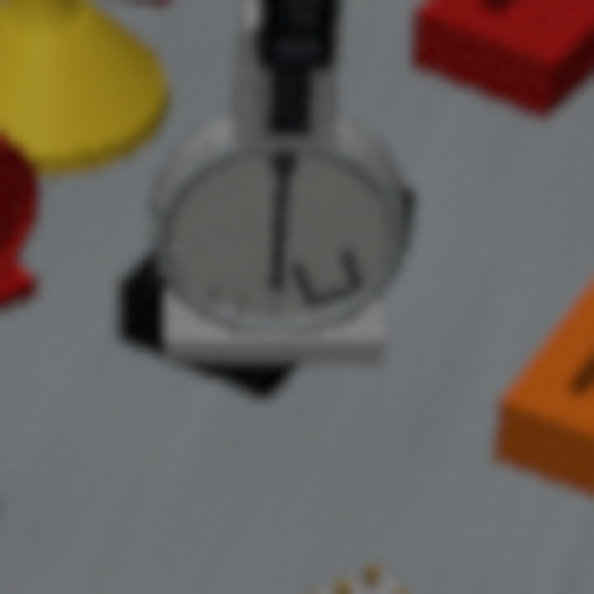

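The held gauge faces the side camera. Crop positions: pointer pivot (284,155), tip (276,285); fork prong ends at (297,265) and (350,252), with the fork base at (312,302) to (357,293). The fork is on the image right, which is towards the robot (tool +x). Next I'll cast rays onto the dial face.

```bash
cat > f.py <<'E'
from h import *
def cast(uv,c,tcp,M,off=0.012):
    """pixels -> (x along tool x, height) on the dial face nearest the side camera, relative to tcp"""
    n=M[:,1]*np.sign((c['origin']-tcp)@M[:,1]); p0=tcp+n*off
    uv=np.asarray(uv,float)
    r=np.stack([(uv[:,0]-c['cx'])/c['fx'],-(uv[:,1]-c['cy'])/c['fy'],-np.ones(len(uv))],-1)@rot(c['orientation']).T
    t=((p0-c['origin'])@n)/(r@n); P=c['origin']+r*t[:,None]
    return np.stack([(P-tcp)@M[:,0],(P-tcp)@-M[:,2]],-1)
E
python3 - <<'E'
from f import *
s=env.get_state();c=env.get_calibration('side');M=rot(s['orientation'])
px=np.array([(284,155),(276,285),(297,265),(350,252),(312,302),(357,293),(165,345),(383,345)],float)
uv=(px+.5)/6.6-.5+[305,125]
q=cast(uv,c,s['tcp_pos'],M)*1000
for a,b in zip(['piv','tip','pL','pR','bL','bR','footL','footR'],q): print(a,b.round(1))
pv=np.array([0,-15.])+[q[0,0]*0,0]
pv=q[0]
for i in range(1,6):
    dd=q[i]-pv; print(i,np.hypot(*dd).round(1),np.arctan2(dd[0],-dd[1]).round(3))
E
```

```text
piv [-0.8 -6.9]
tip [ -1.2 -64.9]
pL [  5.9 -55.6]
pR [ 24.5 -49.3]
bL [ 12.1 -72.5]
bR [ 28.1 -68. ]
footL [-40.5 -93.8]
footR [ 39.  -92.1]
1 58.0 -0.006
2 49.1 0.138
3 49.4 0.539
4 66.8 0.195
5 67.6 0.443
```

The dial geometry fits: pointer radius 58, foot 80 wide. The fork is at about 0.335 rad on the tool +x side, so I need a lean of about 19.3° by turning −y about the tool. Now to a point above the stud.

```bash
python3 g.py .492 .189 .225 198.6
```

```text
turn [-0.   -0.03 -0.33] shift [-6.31 15.83  4.94]
```

carry_out(
  steps=[
    [[0,0,0],[-1.2,3.1,0],255],
    [[0,0,0],[-2.4,6.2,0],255],
    [[0,0,0],[-3.6,9.3,0],255],
    [[0,0,0],[-4.9,12.5,1],255],
    [[0,0,0],[-6.3,15.8,3],255],
    [[0,0,0],[-6.3,15.8,4.5],255],
    [[0,0,0],[-6.3,15.8,4.9],255],
    [[0,0,0],[-6.3,15.8,4.9],255],
  ],
  force=80,
)

```text
clock: 10.15
tcp_pos: [0.4919, 0.188, 0.2258]
orientation: [-0.0, -0.159, 0.987, -0.0]
wrist_force: [0.5, 0.0, -4.5]
finger_gap: 0.0229
grip_force: 80.6
```

```bash
python3 g.py .492 .189 .202 198.6;python3 t.py; python3 - <<'E'
from h import *
r,d,c=cam('side')
save('pics/s2.png',cv2.resize(r[170:270,265:375],(660,600),interpolation=cv2.INTER_CUBIC))
E
```

```text
turn [-0.03 -0.03 -0.36] shift [-0.04  0.09  2.38]
clock 10.15 tcp [0.4919 0.188  0.2258] yaw -161.76 tool z [-0.    -0.001 -1.   ] q [ 0.213  0.222 -0.09   1.26  -0.    -0.106] F [ 0.49  0.01 -4.45] T [-0.011 -0.007  0.006] gap 0.022939873513139416 grip 80.61717867851257
```

View pics/s2.png

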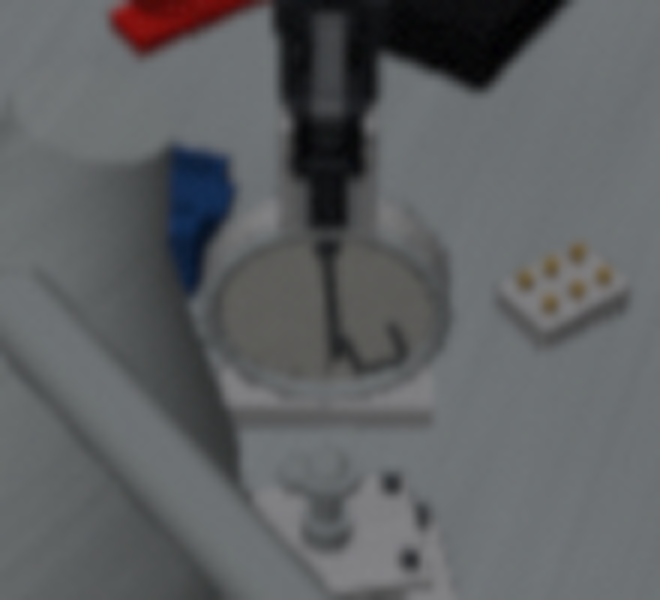

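The dial is unobstructed above the stud: pointer tip at crop (333,360), fork at (375,350), stud high lump at (330,460). I'll lower it slowly.

carry_out(
  steps=[
    [[0,0,0],[0,0.1,0.8],255],
    [[0,0,0],[0,0.1,1.6],255],
    [[0,0,0],[0,0.1,2.1],255],
    [[0,0,0],[0,0.1,2.4],255],
    [[0,0,0],[0,0.1,2.6],255],
    [[0,0,0],[0,0.1,2.8],255],
    [[0,0,0],[0,0.1,3.0],255],
    [[0,0,0],[0,0.1,3.0],255],
  ],
)

```text
clock: 11.2
tcp_pos: [0.4918, 0.1899, 0.1959]
orientation: [0.0, -0.159, 0.987, -0.0]
wrist_force: [-0.2, -0.6, -2.4]
finger_gap: 0.0234
grip_force: 80.9
```

```bash
cat > w.py <<'E'
from h import *
fs=[]
for _ in range(6): fs.append(env.get_state()['wrist_force']); env.read_camera('top')
print('F mean',np.mean(fs,0).round(2),np.std(fs,0).round(2))
E
python3 w.py; python3 t.py
```

```text
F mean [-0.16  0.03 -1.99] [0.16 0.57 0.63]
clock 11.5 tcp [0.4918 0.1899 0.1959] yaw -161.69 tool z [ 0. -0. -1.] q [ 0.216  0.234 -0.148  1.189 -0.    -0.103] F [-0.29 -0.02 -1.57] T [ 0.029  0.053 -0.009] gap 0.023099887860468703 grip 80.88853597640991
```

Load is about 2.8 N with the gauge upright on the stud, held for over 0.3 s. Now I'll rock it about the lump.

carry_out(
  steps=[
    [[0,-2.5,0],[0.5,0,0.1],255],
    [[0,-5,0],[1.0,0,0.15],255],
    [[0,-7.5,0],[1.5,0,0.25],255],
    [[0,-10,0],[2.0,0,0.35],255],
    [[0,-12.5,0],[2.45,0,0.45],255],
    [[0,-15,0],[2.9,0,0.6],255],
    [[0,-17.5,0],[3.4,0,0.7],255],
    [[0,-19.3,0],[3.75,0,0.85],255],
  ],
)

```text
clock: 12.5
tcp_pos: [0.4561, 0.1781, 0.1879]
orientation: [0.167, -0.157, 0.973, 0.027]
wrist_force: [-0.0, 0.2, -1.2]
finger_gap: 0.0231
grip_force: 81.2
```

carry_out(
  steps=[
    [[0,0,0],[0,0,0],255],
    [[0,0,0],[0,0,0],255],
    [[0,0,0],[0,0,0],255],
    [[0,0,0],[0,0,0],255],
    [[0,0,0],[0,0,0],255],
    [[0,0,0],[0,0,0],255],
    [[0,0,0],[0,0,0],255],
    [[0,0,0],[0,0,0],255],
  ],
)

```text
clock: 13.5
tcp_pos: [0.4554, 0.178, 0.1866]
orientation: [0.164, -0.157, 0.973, 0.027]
wrist_force: [-4.7, -0.6, -1.0]
finger_gap: 0.0233
grip_force: 81.5
```

```bash
python3 w.py; python3 t.py; python3 g.py .4566 .1783 .1875 198.3 -19.3; python3 - <<'E'
from h import *
r,d,c=cam('side');np.savez('s3.npz',r=r,d=d)
save('pics/s3.png',cv2.resize(r[180:270,275:365],(594,594),interpolation=cv2.INTER_CUBIC))
E
```

```text
F mean [-5.06 -0.58 -0.76] [0.29 0.65 0.34]
clock 13.8 tcp [0.4554 0.178  0.1866] yaw -161.68 tool z [ 0.312  0.103 -0.944] q [ 0.18  -0.097 -0.594  0.742  0.046 -0.132] F [-5.32 -0.93 -0.69] T [-0.286  1.78   0.122] gap 0.02358732937661756 grip 81.49212956428528
turn [ 0.01 -0.12  0.02] shift [-0.15 -0.01 -0.04]
```

View pics/s3.png

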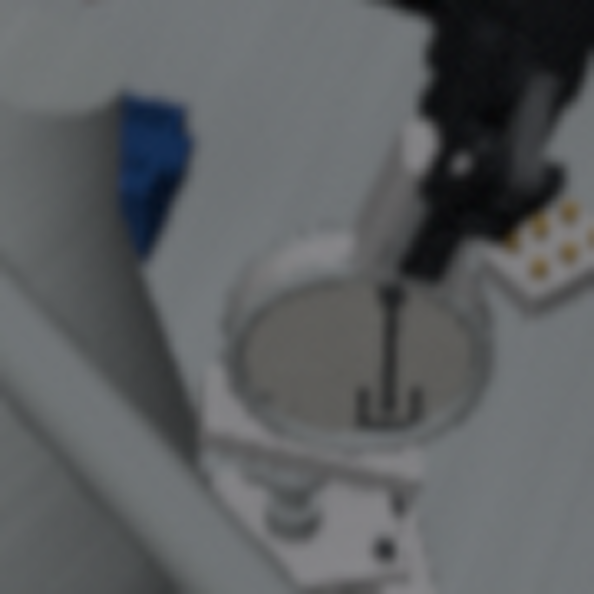

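The pointer tip at crop (388,408) sits midway between the prongs at x 361 and 416. The foot bears on the stud with about 4 N of vertical load, and clear space shows below it. I'll check that it's still, then hand in.

```bash
python3 - <<'E'
from h import *
a=np.load('s3.npz')['r'].astype(int)
for _ in range(6): r,d,c=cam('side')
s=env.get_state(); diff=np.abs(r[220:250,320:345].astype(int)-a[220:250,320:345]).max()
print('diff',diff,s['tcp_pos'].round(4),s['wrist_force'].round(2),s['grip_force'])
if diff<30 and s['grip_force']>40: print(env.hand_in())
E
```

```text
diff 3 [0.4554 0.178  0.1866] [-4.35 -1.19 -0.01] 81.49162888526917
the job is handed in; nothing more can be done
None
```

I handed the job in at about 14 s. The gauge is still gripped at about 81 N and leaning about 19° on the stud under about 4 N of vertical load. Its pointer is still, in the middle of the fork, and the foot is clear of the manifold. A sideways force of about 5 N at the wrist was left, probably friction on the stud. The interface gave no verdict.

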